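Stroke along a tactile sensor strip and hold the last stud

TASK

Check the tactile sensor strip: starting on the green stud, run the closed fingertips lightly along the S-shaped row so that each stud in turn is pressed down and springs back, without lifting away between studs, and finish while still holding the red stud at the far end down with the fingertips. Press gently, do not lift the strip or push it out of its place, and leave the weight, the jaw block and the tape roll beside it alone.

Things in the scene. Friction and masses are not known exactly. Their poses are not given: they have to be found in the camera images.
- strip: tactile sensor strip lying loose on the worktop (about 1.8 kg, slides if shoved sideways): flat grey plate in an steel frame, 76 (x) x 236 (y) x 16 mm high, black cable gland on its +y end. Origin: centre of underside, z up. Six round sprung studs, 36 mm apart along y from -90 mm (green) to +90 mm (red), in a gentle S (up to 14 mm to either side in x), joined by a thin black line
- stud_1_top (a point): top centre of stud 1 (green, one end of the row): a smooth low dome 30 mm across that stands 5 mm proud of the plate, so 21 mm above the worktop; the point goes down with the stud
- stud_1 (a joint): how far stud 1 is pressed down, m: 0 = up, 0.0045 = fully down. It starts to move at about 1.2 N, needs about 2.2 N at 2.5 mm and 3.0 N fully down and springs back; beyond 1 mm it counts as pressed, below 0.7 mm as up
- stud_2_top (a point): top centre of stud 2 (white, number 2 counted from the green end): a smooth low dome 30 mm across that stands 5 mm proud of the plate, so 21 mm above the worktop; the point goes down with the stud
- stud_2 (a joint): how far stud 2 is pressed down, m: 0 = up, 0.0045 = fully down. It starts to move at about 1.2 N, needs about 2.2 N at 2.5 mm and 3.0 N fully down and springs back; beyond 1 mm it counts as pressed, below 0.7 mm as up
- stud_3_top (a point): top centre of stud 3 (white, number 3 counted from the green end): a smooth low dome 30 mm across that stands 5 mm proud of the plate, so 21 mm above the worktop; the point goes down with the stud
- stud_3 (a joint): how far stud 3 is pressed down, m: 0 = up, 0.0045 = fully down. It starts to move at about 1.2 N, needs about 2.2 N at 2.5 mm and 3.0 N fully down and springs back; beyond 1 mm it counts as pressed, below 0.7 mm as up
- stud_4_top (a point): top centre of stud 4 (white, number 4 counted from the green end): a smooth low dome 30 mm across that stands 5 mm proud of the plate, so 21 mm above the worktop; the point goes down with the stud
- stud_4 (a joint): how far stud 4 is pressed down, m: 0 = up, 0.0045 = fully down. It starts to move at about 1.2 N, needs about 2.2 N at 2.5 mm and 3.0 N fully down and springs back; beyond 1 mm it counts as pressed, below 0.7 mm as up
- stud_5_top (a point): top centre of stud 5 (white, number 5 counted from the green end): a smooth low dome 30 mm across that stands 5 mm proud of the plate, so 21 mm above the worktop; the point goes down with the stud
- stud_5 (a joint): how far stud 5 is pressed down, m: 0 = up, 0.0045 = fully down. It starts to move at about 1.2 N, needs about 2.2 N at 2.5 mm and 3.0 N fully down and springs back; beyond 1 mm it counts as pressed, below 0.7 mm as up
- stud_6_top (a point): top centre of stud 6 (red, the other end of the row): a smooth low dome 30 mm across that stands 5 mm proud of the plate, so 21 mm above the worktop; the point goes down with the stud
- stud_6 (a joint): how far stud 6 is pressed down, m: 0 = up, 0.0045 = fully down. It starts to move at about 1.2 N, needs about 2.2 N at 2.5 mm and 3.0 N fully down and springs back; beyond 1 mm it counts as pressed, below 0.7 mm as up
- gap_1 (a point): point on the black line midway between studs 1 and 2, on the plate's surface (16 mm above the worktop)
- gap_2 (a point): point on the black line midway between studs 2 and 3, on the plate's surface (16 mm above the worktop)
- gap_3 (a point): point on the black line midway between studs 3 and 4, on the plate's surface (16 mm above the worktop)
- gap_4 (a point): point on the black line midway between studs 4 and 5, on the plate's surface (16 mm above the worktop)
- gap_5 (a point): point on the black line midway between studs 5 and 6, on the plate's surface (16 mm above the worktop)
- steel_weight: bystander: small bright steel laboratory weight with a knob, 28 mm across, 33 mm high; origin at the centre of its underside
- grip_jaw: bystander: steel gripping jaw block with black serrated top, 30 x 44 x 19 mm; origin at the centre of its underside
- tape: bystander: roll of brown tape lying flat, 68 mm across, 18 mm high; origin at the centre of its underside

How it is judged (in metres and radians):
On the way, in this order (a step that is already met when the one before it is completed fails the run):
1. the fingertips press stud 1 (green) (value of joint stud_1 above 0.001 m and contact force between the fingers and strip above 0.3 N), for 0.05 s.
2. the fingertips pass low along the line between studs 1 and 2, not lifted away (horizontal distance between the grasp point and gap_1 below 0.011 m and height (world z) of the grasp point below 0.065 m), for 0.05 s.
3. the fingertips press stud 2 (value of joint stud_2 above 0.001 m and contact force between the fingers and strip above 0.3 N), for 0.05 s.
4. the fingertips pass low along the line between studs 2 and 3, not lifted away (horizontal distance between the grasp point and gap_2 below 0.011 m and height (world z) of the grasp point below 0.065 m), for 0.05 s.
5. the fingertips press stud 3 (value of joint stud_3 above 0.001 m and contact force between the fingers and strip above 0.3 N), for 0.05 s.
6. the fingertips pass low along the line between studs 3 and 4, not lifted away (horizontal distance between the grasp point and gap_3 below 0.011 m and height (world z) of the grasp point below 0.065 m), for 0.05 s.
7. the fingertips press stud 4 (value of joint stud_4 above 0.001 m and contact force between the fingers and strip above 0.3 N), for 0.05 s.
8. the fingertips pass low along the line between studs 4 and 5, not lifted away (horizontal distance between the grasp point and gap_4 below 0.011 m and height (world z) of the grasp point below 0.065 m), for 0.05 s.
9. the fingertips press stud 5 (value of joint stud_5 above 0.001 m and contact force between the fingers and strip above 0.3 N), for 0.05 s.
10. the fingertips pass low along the line between studs 5 and 6, not lifted away (horizontal distance between the grasp point and gap_5 below 0.011 m and height (world z) of the grasp point below 0.065 m), for 0.05 s.
At the end, for the whole second after the job is handed in: The fingertips hold the red stud down by more than 1 mm (touching the strip with more than 0.3 N), the five other studs are up again (less than 0.7 mm down), the strip lies flat within 20 mm of its starting place, and the weight, jaw block and tape roll are within 10 mm of theirs (value of joint stud_6 above 0.001 m and contact force between the fingers and strip above 0.3 N and value of joint each of stud_1, stud_2, stud_3, stud_4, stud_5 below 0.0007 m and angle between strip's own z axis and vertical below 0.05 rad and distance of strip from where it was at the start of the episode below 0.02 m and distance of each of steel_weight, grip_jaw, tape from where it was at the start of the episode below 0.01 m); the arm keeps its last pose, push and grip.
It fails at once if the strip is pressed with more than 25 N (contact force between the arm and strip above 25 N).
It fails at once if the fingers press the strip with more than 25 N (contact force between the fingers and strip above 25 N).
It fails at once if the strip is pushed more than 20 mm away (distance of strip from where it was at the start of the episode above 0.02 m).
It fails at once if the strip is lifted or tipped (height (world z) of strip above 0.01 m or angle between strip's own z axis and vertical above 0.1 rad).
It fails at once if a bystander is moved by more than 10 mm (distance of any of steel_weight, grip_jaw, tape from where it was at the start of the episode above 0.01 m).
It also fails if it takes over 42 s, if anything falls off the work surface, if the arm or the gripper's body presses on something with over 40 N, if the wrist force passes 120 N, or if a joint passes its speed limit or range.

ROBOT

A 6-joint arm with a two-finger parallel gripper is mounted at the origin on a cart in front of the work surface, level with it; the furniture and walls round the work are solid. World frame = base frame: x ahead of the robot, y to its left, z up, the work surface at z = 0. Lengths are in mm, angles in rad, forces in N, time in s.
With the tool pointing down it reaches from about 250 to 775 mm from the base axis. Payload 8.9 kg.
Tool frame: the origin (TCP) lies midway between the tips of the shut fingers; the grasp point (between the pads) lies 19 mm behind it (r.grip_depth is the distance from the TCP to the grasp point, in mm); z points along the fingers, y is the line along which they close (so a half turn about z gives the same grasp; the last joint's range is limited). The gripper opens to 85 mm and grips with 20 to 120 N. Pads are 22 mm wide; open, the fingers measure 114 mm over their backs; the gripper's body (76 mm by 85 mm) begins 54 mm behind the grasp point. The pads swing forward as they close: fully open they stand 13 mm farther back than shut.
Start: joints at [-1.461, 0.291, -0.153, 1.127, 0, 1.431], TCP at [129.278, -508.833, 231.305] pointing down, gripper open.
Joint ranges: [-2.52, 2.52], [-0.91, 1.74], [-1.3, 1.37], [-1.96, 2.02], [-1.52, 1.47], [-3.14, 3.14]. Speed limits (rad/s): [2.22, 2.22, 2.79, 3.14, 3.14, 3.14].

INTERFACE

Orientations are given as a rotation vector (axis times angle).
In Python, from bench import r, optics, probe_bus gives the robot as it stands (r), with the cameras (optics) and the readings (probe_bus).
- The arm moves only by the tool nudge_tcp, called after "Call:" by a JSON object that holds its "name" and its "arguments". Schema: {"type":"object","properties":{"deltas":{"type":"object","properties":{"dx":{"type":"array","items":{"type":"number"},"minItems":1,"maxItems":20},"dy":{"type":"array","items":{"type":"number"},"minItems":1,"maxItems":20},"dz":{"type":"array","items":{"type":"number"},"minItems":1,"maxItems":20},"twist":{"type":"array","items":{"type":"number"},"minItems":1,"maxItems":20}},"additionalProperties":false,"required":["dx","dy","dz","twist"]},"jaw":{"type":"number"},"grip_force":{"type":"number"},"only":{"type":"string"},"quiet":{"type":"boolean"},"lines":{"type":"string"}},"required":["deltas"],"additionalProperties":false}. deltas is an object with one list for each field, all of the same length, 1 to 20, a row being the entries at one place: dx, dy, dz (the shift in mm), twist (a turn about the tool's z in rad); each row is the pose to reach, as a shift and turn from the pose commanded when the call began, along the tool's axes at that moment; what a row does not reach only later rows make up. A row lasts 1/12 s, in which the tool goes at most 41.7 mm and 0.125 rad, less where a joint would pass 70% of its speed; a pose out of reach is approached as far as the arm can. jaw is the opening from 0.0 (shut) to 1.0 (fully open), set as the call begins (left out keeps the last). The fingers move at their own pace and stop on an object; grip_force is the grip in N (left out, the last holds). Time passes only in rows, so rows that do not move let the fingers close. The tool returns the time, the measured TCP pose, the force, the opening and the grip force at its end. only (a regular expression) keeps the lines of the reply that match it, lines (a string "A,B") keeps lines A to B, and quiet returns only ok. Input that does not fit is refused with a message, and nothing moves.
- probe_bus.state(): the state, without advancing time (a new reading comes with each control period).
- optics.get_image(name): name is "scene" or "top" or "wrist"; returns a dict with "pixels" (400x640x3 uint8, red, green, blue), "K" (3x3 intrinsics, pixels), "rvec" (rotation vector, rad) and "tvec" (3), from world to camera coordinates, as OpenCV has them; the wrist camera has in their place "T_tool_cam" (4x4, takes a point from camera to tool coordinates, whose origin is the TCP and whose axes are the flange's). Camera axes: x right, y down, z forward; pixel columns grow to the right and rows downward; lengths in mm; the calibration is good to about 2 mm. A picture is of the moment at which its call begins: read the wrist's pose just before it. There is no depth.
- r.job_done(): hands the job in; it is judged then, once.
The state is a dict: "time": time; "joint_pos": joint angles; "qvel": joint speeds; "joint_efforts": joint torques, N m; "eef_pos": TCP position; "ee_rot": TCP orientation; "force": force on the tool from outside, world axes, zero at the start; "moment": the same for the moment, N m; "finger_gap": opening from 0.0 (shut) to 1.0 (fully open); "finger_force": force on a finger pad.
Only numpy, scipy, OpenCV 4.12 (cv2) and the standard library are available. Lean on these libraries where they do the work, as an engineer would, in place of code of your own. Each camera call takes 0.05 s, during which the arm holds its last target. There are 200 camera calls.

## Working session

There is one attempt and no reset: what is moved stays moved. The work goes in short steps, Python scripts to look and compute and a tool call to move; the robot and the scene stay as the last step left them, time stands still between calls to the robot, and variables do not carry over. Pictures are saved under pics/ and viewed, at most 10 in all, crops included, and the job is handed in when it is done.

```bash
mkdir -p pics; ls; python3 - <<'E'
from bench import r, optics, probe_bus
import cv2,pickle
s=probe_bus.state();print(s)
for n in("top","scene"):
    d=optics.get_image(n);cv2.imwrite(f"pics/{n}1.png",d["pixels"][:,:,::-1]);pickle.dump(d,open(n+".pkl","wb"));print(d["K"],d["rvec"],d["tvec"])
E
```

```text
bench.py
pics
{'time': 0.0, 'joint_pos': array([-1.46130854e+00,  2.91274001e-01, -1.54073867e-01,  1.12672145e+00,
        1.20107274e-05,  1.43152237e+00]), 'qvel': array([-0.00071487, -0.00049126, -0.00069586, -0.0003431 , -0.00167924,
       -0.00025488]), 'joint_efforts': array([ 5.46889605e-04, -5.37147403e+01,  3.31360924e+01,  1.60834263e-02,
       -2.55641116e-04, -7.58293652e-06]), 'eef_pos': array([ 129.23167735, -508.41396504,  230.75515234]), 'ee_rot': array([-3.11605996e+00, -3.89589381e-01, -4.86239537e-05]), 'force': array([ 0.5039197 , -0.03602086,  0.83468385]), 'moment': array([-0.10354326,  0.02163872,  0.02361587]), 'finger_force': 0.0, 'finger_gap': 1.0020677465136356}
[[364.01559197   0.         321.20701971]
 [  0.         364.01559197 200.06363888]
 [  0.           0.           1.        ]] [ 2.16447449 -2.1799373   0.17388195] [-13.83126352 518.6673443  834.04396082]
[[424.28321214   0.         314.94698608]
 [  0.         424.28321214 194.0232633 ]
 [  0.           0.           1.        ]] [ 2.20248914 -0.45041942  0.23189918] [-493.76322245  184.31948694  705.85719782]
```

View pics/top1.png

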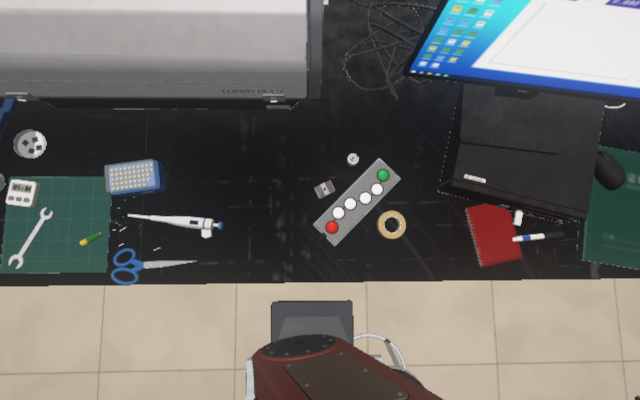

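The top view shows the strip lying diagonally, with green at about (383,175) and red at about (332,227). The weight is at (352,159), the jaw block at (324,188) and the tape at (391,224).

```bash
python3 - <<'E'
import cv2
a=cv2.imread("pics/top1.png")[150:255,300:420]
cv2.imwrite("pics/crop.png",cv2.resize(a,None,fx=5,fy=5,interpolation=cv2.INTER_CUBIC))
E
```

```text
(no output)
```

View pics/crop.png

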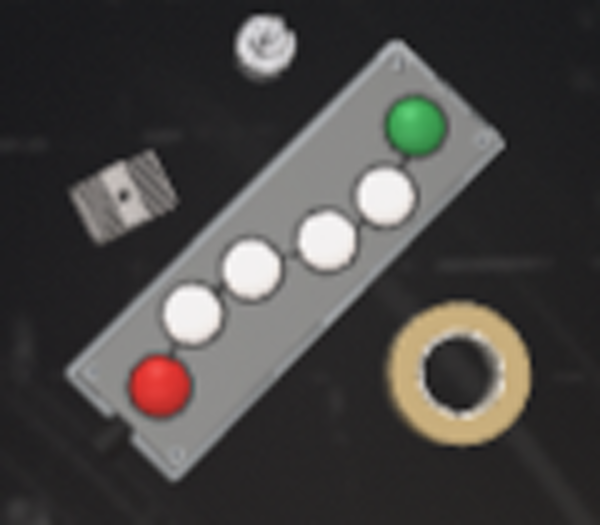

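The crop shows stud centres, from green to red, at crop pixels (415,126), (385,196), (327,240), (252,268), (192,314) and (160,386).

```bash
cat > h.py <<'E'
import numpy as np,cv2
from scipy.spatial.transform import Rotation as R
def ray(d,px,z):
    Rm=cv2.Rodrigues(np.array(d["rvec"]))[0];t=np.array(d["tvec"]).ravel();c=-Rm.T@t
    px=np.atleast_2d(np.array(px,float))
    v=(Rm.T@np.linalg.inv(d["K"])@np.c_[px,np.ones(len(px))].T).T
    return c+v*((z-c[2])/v[:,2])[:,None]
def totool(s,p):
    return R.from_rotvec(s["ee_rot"]).inv().apply(np.array(p)-s["eef_pos"])
E
python3 - <<'E'
from h import *;import pickle
from bench import r, optics, probe_bus
d=pickle.load(open("top.pkl","rb"))
px=np.array([(415,126),(385,196),(327,240),(252,268),(192,314),(160,386)])
p=ray(d,(px+.5)/5-.5+[300,150],19.);print(p.round(1))
print(np.linalg.norm(np.diff(p,axis=0),axis=1), np.linalg.norm(p[5]-p[0]))
u=(p[5]-p[0])[:2];u/=np.linalg.norm(u);n=np.array([u[1],-u[0]])
q=p[:,:2]-p[:,:2].mean(0);print(np.c_[q@n,q@u])
s=probe_bus.state();print(R.from_rotvec(s["ee_rot"]).as_matrix().round(3));P=p.copy();P[:,2]=120;print(totool(s,P).round(1))
print(ray(d,[(352.5,159),(324.5,188.5),(391.5,224)],10))
E
```

```text
[[ 582.1 -169.4   19. ]
 [ 547.4 -153.6   19. ]
 [ 525.8 -124.6   19. ]
 [ 512.3  -87.8   19. ]
 [ 490.1  -58.3   19. ]
 [ 455.5  -42.4   19. ]]
[38.15853642 36.12146495 39.26541218 36.91079057 38.07814549] 179.36345323169624
[[ 3.76045066e-02 -8.95532951e+01]
 [-1.34081569e+01 -5.38421567e+01]
 [-8.20946105e+00 -1.80967544e+01]
 [ 8.23049043e+00  1.75613526e+01]
 [ 1.33119185e+01  5.41206954e+01]
 [ 3.76045066e-02  8.98101582e+01]]
[[ 0.969  0.246 -0.   ]
 [ 0.246 -0.969  0.001]
 [ 0.    -0.001 -1.   ]]
[[ 522.4 -216.9  111.1]
 [ 492.6 -240.8  111.2]
 [ 478.9 -274.2  111.2]
 [ 474.8 -313.3  111.2]
 [ 460.6 -347.3  111.3]
 [ 431.  -371.3  111.3]]
[[ 624.03288598  -97.16881857   10.        ]
 [ 550.03147202  -26.6761732    10.        ]
 [ 461.70677355 -189.44332966   10.        ]]
```

View pics/scene1.png

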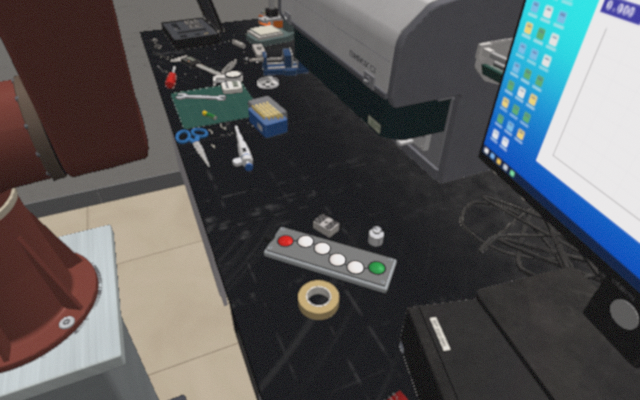

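Call:
{"name": "nudge_tcp", "arguments": {"deltas": {"dx": [380, 380, 380, 380, 380, 380, 380, 380, 380, 380, 380, 380, 380, 380, 380, 380], "dy": [-273, -273, -273, -273, -273, -273, -273, -273, -273, -273, -273, -273, -273, -273, -273, -273], "dz": [0, 0, 0, 0, 0, 0, 0, 0, 0, 0, 0, 0, 0, 0, 0, 0], "twist": [1.034, 1.034, 1.034, 1.034, 1.034, 1.034, 1.034, 1.034, 1.034, 1.034, 1.034, 1.034, 1.034, 1.034, 1.034, 1.034]}, "jaw": 0, "grip_force": 40}}

```text
time: 1.43
eef_pos: [367.3, -220.5, 231.3]
ee_rot: [-2.899, 1.121, -0.019]
force: [-0.7, -0.0, 0.4]
finger_gap: 0.002
finger_force: 0.0
```

```bash
python3 - <<'E'
from h import *
from bench import r, optics, probe_bus
s=probe_bus.state();print(s["joint_pos"],R.from_rotvec(s["ee_rot"]).as_matrix().round(3));print(totool(s,[[582.1,-169.4,60]]).round(1))
E
```

```text
[-0.73884295  0.1036647  -0.39129488  1.07671125  0.03547069  3.1407396 ] [[ 0.74  -0.672  0.023]
 [-0.673 -0.739  0.027]
 [-0.001 -0.035 -0.999]]
[[ 124.7 -176.1  177.6]]
```

Call:
{"name": "nudge_tcp", "arguments": {"deltas": {"dx": [0, 0, 0, 0, 0, 0, 0, 0, 0, 0, 0, 0, 0, 0], "dy": [0, 0, 0, 0, 0, 0, 0, 0, 0, 0, 0, 0, 0, 0], "dz": [0, 0, 0, 0, 0, 0, 0, 0, 0, 0, 0, 0, 0, 0], "twist": [-1.6, -1.6, -1.6, -1.6, -1.6, -1.6, -1.6, -1.6, -1.6, -1.6, -1.6, -1.6, -1.6, -1.6]}}}

```text
time: 2.6
eef_pos: [367.4, -220.3, 231.3]
ee_rot: [-2.837, -1.313, -0.051]
force: [0.2, -0.5, -0.8]
finger_gap: -0.003
finger_force: 0.0
```

```bash
python3 - <<'E'
from h import *
from bench import r, optics, probe_bus
s=probe_bus.state();print(s["joint_pos"],R.from_rotvec(s["ee_rot"]).as_matrix().round(4));print(totool(s,[[582.1,-169.4,80]]).round(1))
E
```

```text
[-0.73841037  0.10367164 -0.39122898  1.07676361  0.03554126  1.53615947] [[ 6.467e-01  7.624e-01  2.330e-02]
 [ 7.619e-01 -6.471e-01  2.690e-02]
 [ 3.550e-02  4.000e-04 -9.994e-01]]
[[172.2 130.7 157.6]]
```

Call:
{"name": "nudge_tcp", "arguments": {"deltas": {"dx": [172, 172, 172, 172, 172, 172, 172, 172, 172, 172, 172, 172, 172, 172], "dy": [131, 131, 131, 131, 131, 131, 131, 131, 131, 131, 131, 131, 131, 131], "dz": [158, 158, 158, 158, 158, 158, 158, 158, 158, 158, 158, 158, 158, 158], "twist": [-1.49, -1.49, -1.49, -1.49, -1.49, -1.49, -1.49, -1.49, -1.49, -1.49, -1.49, -1.49, -1.49, -1.49]}}}

```text
time: 3.77
eef_pos: [582.6, -170.2, 79.5]
ee_rot: [1.211, 2.886, 0.053]
force: [-0.3, -0.0, -0.1]
finger_gap: 0.001
finger_force: 0.0
```

```bash
python3 - <<'E'
from h import *
from bench import r, optics, probe_bus
s=probe_bus.state();print(s["joint_pos"],R.from_rotvec(s["ee_rot"]).as_matrix().round(4),s["eef_pos"],s["force"])
d=optics.get_image("wrist");cv2.imwrite("pics/w1.png",d["pixels"][:,:,::-1])
P=np.array([[582.1,-169.4,19],[547.4,-153.6,19],[525.8,-124.6,19],[512.3,-87.8,19],[490.1,-58.3,19],[455.5,-42.4,19]])
t=totool(s,P);print(t.round(1))
T=np.linalg.inv(d["T_tool_cam"]);c=(T@np.c_[t,np.ones(6)].T)[:3];u=d["K"]@c;print((u[:2]/u[2]).T.round())
E
```

```text
[-0.42311344  0.55207077 -0.16816713  0.84048679  0.03421387  0.37151104] [[-0.7007  0.7131  0.0232]
 [ 0.7134  0.7002  0.0271]
 [ 0.003   0.0355 -0.9994]] [ 582.56684512 -170.23144645   79.47953891] [-0.32331009 -0.04530386 -0.13042644]
[[  0.7  -1.9  60.5]
 [ 36.3 -15.6  60.1]
 [ 72.1 -10.7  60.4]
 [107.9   5.5  61. ]
 [144.5  10.3  61.3]
 [180.1  -3.2  60.9]]
[[ 316.  214.]
 [ 294.  162.]
 [ 301.  104.]
 [ 328.   40.]
 [ 337.  -32.]
 [ 312. -110.]]
```

View pics/w1.png

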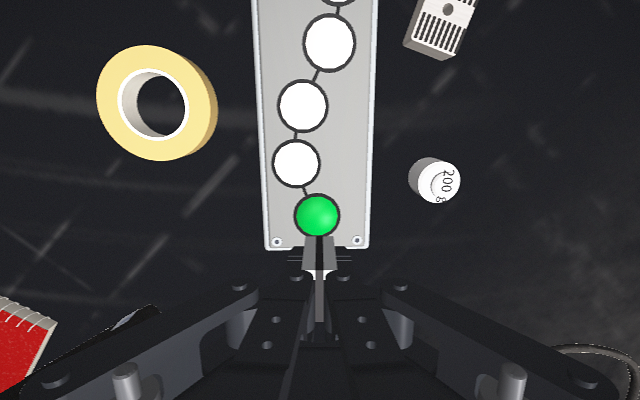

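The wrist view shows green at (317,216) and whites at (296,162), (303,105) and (329,42). These lie within 2 px of my predictions, so the stud positions are confirmed and I'll descend onto green.

Call:
{"name": "nudge_tcp", "arguments": {"deltas": {"dx": [1, 1, 1, 1, 1, 1, 1], "dy": [-2, -2, -2, -2, -2, -2, -2], "dz": [20, 40, 50, 56, 58, 58, 58], "twist": [0, 0, 0, 0, 0, 0, 0]}}}

```text
time: 4.4
eef_pos: [582.5, -169.2, 22.3]
ee_rot: [1.202, 2.889, 0.053]
force: [-0.3, -0.7, 0.4]
finger_gap: -0.002
finger_force: 0.0
```

Call:
{"name": "nudge_tcp", "arguments": {"deltas": {"dx": [0, 0, 0, 0], "dy": [0, 0, 0, 0], "dz": [1, 2, 2, 2], "twist": [0, 0, 0, 0]}}}

```text
time: 4.73
eef_pos: [582.6, -169.1, 20.1]
ee_rot: [1.201, 2.889, 0.053]
force: [0.5, -0.2, 0.5]
finger_gap: 0.0
finger_force: 0.7
```

Call:
{"name": "nudge_tcp", "arguments": {"deltas": {"dx": [0, 0, 0], "dy": [0, 0, 0], "dz": [1, 1, 1], "twist": [0, 0, 0]}}}

```text
time: 4.98
eef_pos: [582.3, -169.0, 18.8]
ee_rot: [1.201, 2.89, 0.053]
force: [0.9, -0.8, 1.8]
finger_gap: -0.002
finger_force: 1.0
```

```bash
python3 - <<'E'
from h import *
from bench import r, optics, probe_bus
s=probe_bus.state();print(s["eef_pos"],s["force"])
P=np.array([[582.1,-169.4,19],[547.4,-153.6,19],[525.8,-124.6,19],[512.3,-87.8,19],[490.1,-58.3,19],[455.5,-42.4,19]])
print(totool(s,P).round(1));print(totool(s,(P[1:]+P[:-1])/2+[0,0,4]).round(1))
E
```

```text
[ 582.29633966 -168.95593035   18.76130398] [ 0.85623567 -0.79684377  1.83012981]
[[-2.000e-01 -4.000e-01 -3.000e-01]
 [ 3.550e+01 -1.390e+01 -7.000e-01]
 [ 7.130e+01 -8.700e+00 -4.000e-01]
 [ 1.069e+02  7.600e+00  3.000e-01]
 [ 1.435e+02  1.270e+01  5.000e-01]
 [ 1.791e+02 -6.000e-01  1.000e-01]]
[[ 17.7  -7.   -4.5]
 [ 53.4 -11.2  -4.5]
 [ 89.1  -0.4  -4.1]
 [125.2  10.3  -3.6]
 [161.3   6.2  -3.7]]
```

Call:
{"name": "nudge_tcp", "arguments": {"deltas": {"dx": [4, 9, 14, 18, 18, 22, 28, 32, 36, 36, 36, 36, 36], "dy": [-2, -4, -6, -7, -7, -9, -11, -13, -14, -14, -14, -14, -14], "dz": [-1, -2.5, -3.5, -3.5, -3.5, -3.5, -3, -2, -1, 0, 0.5, 0.5, 0.5], "twist": [0, 0, 0, 0, 0, 0, 0, 0, 0, 0, 0, 0, 0]}}}

```text
time: 6.07
eef_pos: [546.5, -153.0, 17.5]
ee_rot: [1.201, 2.891, 0.053]
force: [-2.4, 0.4, 2.7]
finger_gap: -0.001
finger_force: 1.2
```

```bash
python3 - <<'E'
from h import *
from bench import r, optics, probe_bus
s=probe_bus.state();print(s["eef_pos"],s["force"])
P=np.array([[582.1,-169.4,19],[547.4,-153.6,19],[525.8,-124.6,19],[512.3,-87.8,19],[490.1,-58.3,19],[455.5,-42.4,19]])
print(totool(s,P).round(1))
d=optics.get_image("wrist");cv2.imwrite("pics/w2.png",d["pixels"][:,:,::-1])
E
```

```text
[ 546.47147967 -153.02917502   17.54293631] [-2.40636092  0.37144091  2.65040014]
[[-3.670e+01  1.370e+01 -1.100e+00]
 [-1.100e+00  3.000e-01 -1.500e+00]
 [ 3.470e+01  5.500e+00 -1.100e+00]
 [ 7.030e+01  2.180e+01 -4.000e-01]
 [ 1.069e+02  2.690e+01 -1.000e-01]
 [ 1.426e+02  1.360e+01 -5.000e-01]]
```

View pics/w2.png

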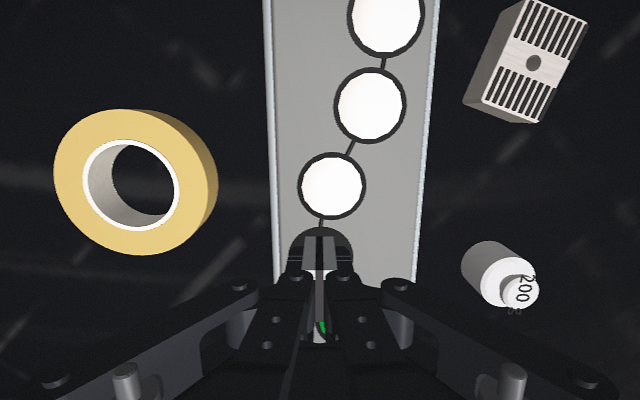

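The fingertips are on stud 2, which is pressed about 3 mm, and stud 3 is at (332,185). The strip still lies where it was, so I'll carry on to studs 3 and 4.

Call:
{"name": "nudge_tcp", "arguments": {"deltas": {"dx": [4, 9, 14, 17, 17, 21, 26, 31, 35, 35, 35, 35, 35], "dy": [0, 1, 2, 3, 3, 3, 4, 5, 5.5, 5.5, 5.5, 5.5, 5.5], "dz": [-2, -3.5, -4.5, -4.5, -4.5, -4.5, -4, -3, -2, -1, -0.4, -0.4, -0.4], "twist": [0, 0, 0, 0, 0, 0, 0, 0, 0, 0, 0, 0, 0]}}}

```text
time: 7.2
eef_pos: [525.8, -124.4, 18.3]
ee_rot: [1.201, 2.891, 0.053]
force: [-0.4, 2.1, 2.5]
finger_gap: -0.001
finger_force: 1.0
```

```bash
python3 - <<'E'
from h import *
from bench import r, optics, probe_bus
s=probe_bus.state();print(s["eef_pos"],s["force"])
P=np.array([[582.1,-169.4,19],[547.4,-153.6,19],[525.8,-124.6,19],[512.3,-87.8,19],[490.1,-58.3,19],[455.5,-42.4,19]])
print(totool(s,P).round(1))
E
```

```text
[ 525.79742466 -124.41386985   18.30913239] [-0.38959355  2.10035252  2.49193465]
[[-7.160e+01  8.200e+00 -6.000e-01]
 [-3.590e+01 -5.300e+00 -1.000e+00]
 [-1.000e-01 -1.000e-01 -7.000e-01]
 [ 3.550e+01  1.630e+01 -0.000e+00]
 [ 7.200e+01  2.140e+01  3.000e-01]
 [ 1.077e+02  8.100e+00 -1.000e-01]]
```

Call:
{"name": "nudge_tcp", "arguments": {"deltas": {"dx": [4, 9, 14, 18, 18, 22, 27, 32, 35.5, 35.5, 35.5, 35.5, 35.5], "dy": [2, 4, 6, 8, 8, 10, 12, 15, 16, 16, 16, 16, 16], "dz": [-1.5, -3, -3.5, -3.5, -3.5, -3.5, -3, -2, -1, 0, 0.6, 0.6, 0.6], "twist": [0, 0, 0, 0, 0, 0, 0, 0, 0, 0, 0, 0, 0]}}}

```text
time: 8.28
eef_pos: [512.1, -88.0, 18.4]
ee_rot: [1.201, 2.891, 0.053]
force: [-0.8, 0.4, 1.1]
finger_gap: 0.002
finger_force: 1.0
```

```bash
python3 - <<'E'
from h import *
from bench import r, optics, probe_bus
s=probe_bus.state();print(s["eef_pos"],s["force"])
P=np.array([[512.3,-87.8,19],[490.1,-58.3,19],[455.5,-42.4,19]])
print(totool(s,P).round(1))
E
```

```text
[512.10404214 -87.98753887  18.37147573] [-0.80232463  0.3748538   1.09348096]
[[-0.   0.3 -0.6]
 [36.6  5.4 -0.3]
 [72.2 -7.9 -0.7]]
```

Call:
{"name": "nudge_tcp", "arguments": {"deltas": {"dx": [4, 9, 14, 18, 18, 22, 27, 32, 36.5, 36.5, 36.5, 36.5, 36.5], "dy": [0.5, 1, 2, 2.7, 2.7, 3, 4, 5, 5.4, 5.4, 5.4, 5.4, 5.4], "dz": [-1.5, -3, -3.7, -3.7, -3.7, -3.7, -3, -2, -1, 0, 0.6, 0.6, 0.6], "twist": [0, 0, 0, 0, 0, 0, 0, 0, 0, 0, 0, 0, 0]}}}

```text
time: 9.37
eef_pos: [490.1, -58.3, 18.0]
ee_rot: [1.201, 2.891, 0.053]
force: [-0.2, 1.3, 2.0]
finger_gap: -0.005
finger_force: 1.1
```

```bash
python3 - <<'E'
from h import *
from bench import r, optics, probe_bus
s=probe_bus.state();print(s["eef_pos"],s["force"])
P=np.array([[490.1,-58.3,19],[455.5,-42.4,19]])
print(totool(s,P).round(1))
d=optics.get_image("wrist");cv2.imwrite("pics/w3.png",d["pixels"][:,:,::-1])
t=totool(s,P[1:])[0]
T=np.linalg.inv(d["T_tool_cam"]);u=d["K"]@(T@np.r_[t,1])[:3];print(u[:2]/u[2])
E
```

```text
[490.14487746 -58.28259809  18.0458467 ] [-0.17930193  1.33915019  1.97246161]
[[  0.   -0.   -1. ]
 [ 35.7 -13.3  -1.3]]
[289.38493042 183.21899749]
```

View pics/w3.png

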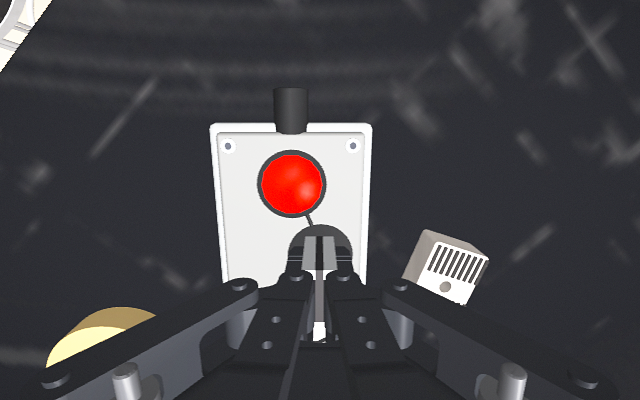

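The red stud appears at (291,184) and I predicted (289,183), so the strip has not moved. I'll make the last leg to red.

Call:
{"name": "nudge_tcp", "arguments": {"deltas": {"dx": [4, 9, 14, 18, 18, 22, 27, 32, 36, 36, 36, 36, 36, 36], "dy": [-1.5, -3, -5, -6.5, -6.5, -8, -10, -12, -13, -13, -13, -13, -13, -13], "dz": [-2, -3.7, -4.4, -4.4, -4.4, -4.4, -4, -3, -2, -1, -0.3, -0.3, -0.3, -0.3], "twist": [0, 0, 0, 0, 0, 0, 0, 0, 0, 0, 0, 0, 0, 0]}}}

```text
time: 10.58
eef_pos: [455.6, -42.0, 18.0]
ee_rot: [1.201, 2.891, 0.053]
force: [-1.7, -0.3, 2.4]
finger_gap: 0.002
finger_force: 1.1
```

```bash
python3 - <<'E'
from h import *
from bench import r, optics, probe_bus
for i in range(3):
    d=optics.get_image("top");s=probe_bus.state();print(s["eef_pos"],s["force"],s["finger_force"])
a=d["pixels"][150:255,300:420,::-1]
cv2.imwrite("pics/f.png",cv2.resize(a,None,fx=5,fy=5,interpolation=cv2.INTER_CUBIC))
E
```

```text
[455.64669734 -42.0301026   18.02631405] [-1.66014229  0.89009318  2.24898021] 1.1096029855434608
[455.66321329 -42.01003145  18.03902127] [-1.07956087  0.63784821  1.95277496] 1.1069300844792451
[455.68095117 -42.03421646  18.05124523] [-1.12447281  0.43169236  2.12071394] 1.1051313319330802
```

View pics/f.png

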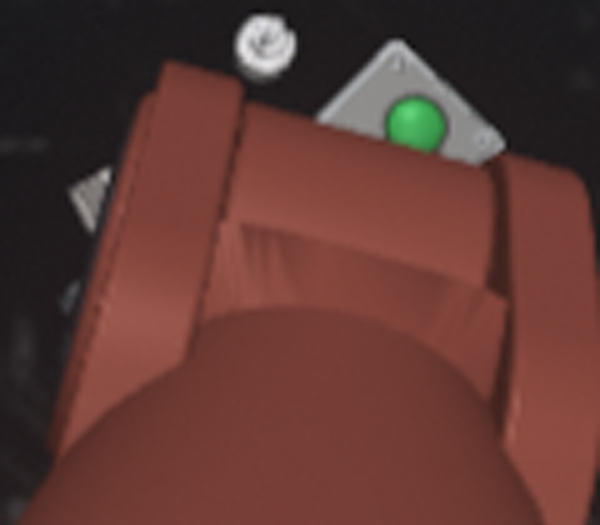

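Green is still at crop pixel (415,126) and the weight at (265,45), so neither has moved. The red stud is held about 3 mm down with roughly 2 N.

```bash
python3 -c "
from bench import r, optics, probe_bus
print(r.job_done())"
```

```text
the job is handed in; nothing more can be done
None
```

I ran the closed fingertips along all six studs from green to red at about 2–3 N and handed the job in at about 10.7 s with the red stud held down about 3 mm; the strip had not shifted in the last pictures, and no verdict came back.

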